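Lock a tube carrier on the orbital shaker and start it

TASK

Mount the loaded tube carrier on the orbital shaker: set it down over the two headed studs through the wide ends of its keyholes, slide it towards the sloping control panel until it is fully home under the stud heads, and let go. Then press the round start key on the panel firmly enough to feel it switch but without forcing it, hold it down for about half a second and come clear. Do not tip or drop the carrier, press no other key, and leave the other things on the bench where they are.

Things in the scene. Friction and masses are not known exactly. Their poses are not given: they have to be found in the camera images.
- shaker: Orbital shaker, fixed: ivory housing 255 deep (x) x 240 wide (y) x 108 mm high. Origin on the bench, mid-width; x runs from -160 mm (front, facing the robot) to +95 mm; z up. The front is a control panel sloping 32 deg from horizontal, from x -160, z 42 to x -85, z 89 mm. Above it, on a spindle, a level aluminium drive table 180 x 210 mm (x -95 to 85), upper face at z 134 mm, fixed here.
- stud_line (a point): Point on the drive table's upper face midway between its two steel studs; axes as the shaker's. Studs at y = +85 and -85 mm from here: shank 8 mm thick, round head 15 mm across with chamfered rim, its underside 6 mm and its top 10 mm above the table. Locked, the carrier's origin is on this point within about 1 mm.
- carrier: Loose tube carrier, about 0.65 kg: 4 mm aluminium plate 180 (x) x 210 (y) mm with a rack of 16 capped tubes on it (110 x 122 mm, cap tops 58 mm above the plate's underside) and a carrying handle over the middle. Origin: centre of the plate's underside, z up. Starts on the bench, yaw within 0.3 rad. Locked, its front edge (x -90 mm) overhangs the start key, which an upright tool then cannot reach.
- keyhole_wide (a point): Point at the plate's underside midway between the wide ends of the carrier's two keyholes (carrier x = -20 mm), axes as the carrier's. Wide ends: round, 20 mm across, at y = +85 and -85 mm. From each a 10 mm slot runs towards +x and stops the shank 20 mm on. So: parallel to the shaker, lower this point onto stud_line until the plate lies flat, then slide the carrier 20 mm towards -x to the stop.
- carrier_handle (a point): Centre of the carrier's grip bar, axes as the carrier's, 93 mm above the plate's underside: grey bar 12 mm thick (x), 132 mm long (y), 14 mm high, on a 20 x 4 mm steel strap at each end; 28 mm free below it down to the tube caps.
- start_key_top (a point): Centre of the start key's face: the round key, 22 mm across, marked with a triangle, at the right end of the panel seen from the robot (shaker y -82 mm), 3 mm proud. This point's z is the panel's outward normal (32 deg from vertical, leaning to the front), y the shaker's y. With the carrier locked it is 59 mm below the plate and 11 mm behind its front edge: come in along the normal.
- start_key (a joint): Travel of the start key into the panel, m: 0 at rest, 0.0015 at its stop. Spring-loaded: begins to move at 2 N, switches at 0.001 (about 5.3 N), reaches its stop at 7 N.
- stop_key_top (a point): Centre of the stop key's face: square, 20 mm, marked with a square, 42 mm left (+y) of the start key, same height and build. Not to be pressed.
- stop_key (a joint): Travel of the stop key, m, as the start key's.
- less_key (a joint): Travel of the small 20 x 13 mm key marked with a minus, low on the panel's left half (shaker y = +74 mm), m. Not to be pressed.
- more_key (a joint): Travel of the small 20 x 13 mm key marked with a plus, low on the panel's left half (shaker y = +30 mm), m. Not to be pressed.
- wipes_carton: Bystander: carton of lab wipes, 110 x 130 x 85 mm high, origin under its centre.
- pump_bottle: Bystander: white pump bottle, 64 mm across, 171 mm high, origin under its centre.
- well_plate: Bystander: clear six-well plate 85 x 127 x 20 mm, origin under its centre.

How it is judged (in metres and radians):
On the way, in this order (a step that is already met when the one before it is completed fails the run):
1. the carrier is locked: flat on the drive table, fully home under the stud heads, and let go (x of carrier in the frame of stud_line between -0.004 and 0.004 m and y of carrier in the frame of stud_line between -0.004 and 0.004 m and z of carrier in the frame of stud_line between -0.002 and 0.002 m and angle between the x axis of carrier and the x axis of stud_line, either way round below 0.05 rad and contact force between the fingers and carrier below 0.2 N), for 0.2 s.
2. the start key is pressed past its switching point and held 0.2 s, the carrier still locked (x of carrier in the frame of stud_line between -0.004 and 0.004 m and y of carrier in the frame of stud_line between -0.004 and 0.004 m and z of carrier in the frame of stud_line between -0.002 and 0.002 m and angle between the x axis of carrier and the x axis of stud_line, either way round below 0.05 rad and value of joint start_key above 0.001 m), for 0.2 s.
At the end, for the whole second after the job is handed in: The carrier lies flat on the drive table (within 2 mm) with its origin within 4 mm of stud_line in x and in y and square to the shaker within 0.05 rad, at rest and let go; the start key has been pressed past 0.001 m for 0.2 s with the carrier locked and has sprung back (all keys below 0.0004 m) (x of carrier in the frame of stud_line between -0.004 and 0.004 m and y of carrier in the frame of stud_line between -0.004 and 0.004 m and z of carrier in the frame of stud_line between -0.002 and 0.002 m and angle between the x axis of carrier and the x axis of stud_line, either way round below 0.05 rad and value of joint each of start_key, stop_key, less_key, more_key below 0.0004 m and linear speed of carrier below 0.02 m/s); the robot touches nothing.
It fails at once if the start key is pressed while the carrier is not locked (value of joint start_key above 0.001 m and not (x of carrier in the frame of stud_line between -0.004 and 0.004 m and y of carrier in the frame of stud_line between -0.004 and 0.004 m and z of carrier in the frame of stud_line between -0.002 and 0.002 m and angle between the x axis of carrier and the x axis of stud_line, either way round below 0.05 rad)).
It fails at once if another key is pressed (value of joint any of stop_key, less_key, more_key above 0.001 m).
It fails at once if the key or the shaker is forced: the gripper pushes on it with more than 35 N (contact force between the fingers and shaker above 35 N).
It fails at once if the carrier is tipped by more than 0.5 rad or dropped (moves faster than 0.5 m/s without being held) (angle between carrier's own z axis and vertical above 0.5 rad or (linear speed of carrier above 0.5 m/s and contact force between the fingers and carrier below 0.1 N)).
It fails at once if a bystander is moved by more than 20 mm or tipped (distance of any of wipes_carton, pump_bottle, well_plate from where it was at the start of the episode above 0.02 m or angle between pump_bottle's own z axis and vertical above 0.4 rad).
It also fails if it takes over 54 s, if anything falls off the work surface, if the arm or the gripper's body presses on something with over 40 N, if the wrist force passes 120 N, or if a joint passes its speed limit or range.

ROBOT

A 6-joint arm with a two-finger parallel gripper is mounted at the origin on the work surface. World frame = base frame: x ahead of the robot, y to its left, z up, the work surface at z = 0. Lengths are in mm, angles in rad, forces in N, time in s.
With the tool pointing down it reaches from about 300 to 775 mm from the base axis. Payload 14.6 kg.
Tool frame: the origin (TCP) lies midway between the tips of the shut fingers; the grasp point (between the pads) lies 19 mm behind it; z points along the fingers, y is the line along which they close (so a half turn about z gives the same grasp; the last joint's range is limited). The gripper opens to 94 mm and grips with 3 to 60 N. Pads are 16 mm wide; open, the fingers measure 119 mm over their backs; the gripper's body (75 mm by 177 mm) begins 78 mm behind the grasp point.
Start: joints at [-1.261, 0.3, 1.521, -0, 1.321, -0.067], TCP at [202.363, -511.408, 205.446] pointing down, gripper open.
Joint ranges: [-3.03, 3.03], [-0.79, 2.21], [0.23, 2.52], [-1.04, 4.18], [0, 3.07], [-2.55, 2.55]. Speed limits (rad/s): [2.22, 2.22, 2.57, 3.14, 3.14, 3.14].

INTERFACE

Orientations are given as [roll, pitch, yaw] about the fixed x, y, z axes, in that order (R = Rz(yaw) Ry(pitch) Rx(roll)).
In Python, from cell import manip gives the robot as it stands.
- The arm moves only by the shell command python3 -m creep 'ROWS' [OPENING] [FORCE]. ROWS is text: rows parted by semicolons, each of 6 numbers parted by spaces: the shift along the tool's x, y, z normalised to -1 to 1, where 1 is 4 cm, then the turn, a rotation vector about the tool's x, y, z normalised to -1 to 1, where 1 is pi rad. In form: dx dy dz ax ay az; .... A call has 1 to 20 rows; each row shifts and turns the commanded pose from where the row before left it, along the tool's axes as they then stand; what a row does not reach is not made up. A row lasts 1/8 s, in which the tool goes at most 62.5 mm and 10.7 degrees, less where a joint would pass 70% of its speed; a pose out of reach is approached as far as the arm can. A call with a number of a shift or a turn outside -1 to 1 is refused whole. A call with a gripper value outside its range is refused whole. OPENING is the closure, from 0 (fully open) to 1 (shut), set as the call begins (- or left out, the last holds). The fingers move at their own pace and stop on an object; FORCE is the grip in N (left out, the last holds). Time passes only in rows, so rows that do not move let the fingers close. It gives the time, the measured TCP pose, the force, the opening and the grip force at its end, in the units of the state.
- manip.read_state(): the state, without advancing time (a new reading comes with each control period).
- manip.camera(name): name is "scene" or "top"; returns a dict with "color" (480x640x3 uint8, red, green, blue), "range_z" (480x640 float32, mm along the optical axis (not along the pixel's ray), 0 where there is no reading), "camera_matrix" (3x3 intrinsics, pixels), "k1" (the pictures are not rectified: a ray, as slopes to the right and down, at radius r is drawn at 1 + k1 r^2 times it, then the intrinsics apply), "T" (4x4, takes a point from camera to world coordinates). Camera axes: x right, y down, z forward; pixel columns grow to the right and rows downward; lengths in mm; the calibration is good to about 2 mm. A picture is of the moment at which its call begins.
- manip.sign_off(): hands the job in; it is judged then, once.
The state is a dict: "clock": time; "joints": joint angles; "qd": joint speeds; "effort": joint torques, N m; "eef_pos": TCP position; "eef_rot": TCP orientation; "wrist_force": force on the tool from outside, world axes, zero at the start; "moment": the same for the moment, N m; "finger_gap": finger opening in mm; "finger_force": force on a finger pad.
Only numpy, scipy, OpenCV 4.12 (cv2) and the standard library are available. Lean on these libraries where they do the work, as an engineer would, in place of code of your own. Each camera call takes 0.05 s, during which the arm holds its last target. There are 200 camera calls.

## Working session

There is one attempt and no reset: what is moved stays moved. The work goes in short steps, Python scripts to look and compute and a shell command to move; the robot and the scene stay as the last step left them, time stands still between calls to the robot, and variables do not carry over. Pictures are saved under pics/ and viewed, at most 10 in all, crops included, and the job is handed in when it is done.

```bash
mkdir -p pics; ls; python3 - <<'E'
from cell import manip
import cv2,numpy as np
for n in ("scene","top"):
    c=manip.camera(n); cv2.imwrite(f"pics/{n}0.png",c["color"][:,:,::-1]); np.savez(f"{n}0.npz",**c)
    print(n,c["camera_matrix"].round(1).tolist(),c["k1"],c["T"].round(3).tolist())
print(manip.read_state())
E
```

```text
pics
scene [[614.5, 0.0, 315.6], [0.0, 614.5, 244.2], [0.0, 0.0, 1.0]] 0.013504898343359651 [[-0.863, 0.394, -0.317, 1168.543], [0.506, 0.661, -0.555, 1032.338], [-0.009, -0.639, -0.769, 1538.23], [0.0, 0.0, 0.0, 1.0]]
top [[491.2, 0.0, 321.5], [0.0, 491.2, 243.2], [0.0, 0.0, 1.0]] -0.13478920981626014 [[-0.02, -0.996, 0.083, 447.965], [-1.0, 0.021, 0.01, -4.912], [-0.012, -0.083, -0.996, 1519.15], [0.0, 0.0, 0.0, 1.0]]
{'clock': 0.1, 'joints': array([-1.26060194e+00,  3.00424897e-01,  1.52147712e+00,  3.46095919e-05,
        1.32069529e+00, -6.65920277e-02]), 'qd': array([-0.00011435, -0.00107749, -0.00112747,  0.00050278,  0.00069541,
        0.0014949 ]), 'effort': array([-3.31135161e-04, -5.32643545e+01, -3.53282082e+01,  7.08812289e-02,
        2.35169084e-02, -3.68366636e-05]), 'eef_pos': array([ 202.30729192, -511.2076868 ,  204.95565127]), 'eef_rot': array([-3.14059246e+00, -1.00302207e-04,  3.76777778e-01]), 'wrist_force': array([-0.22033975,  0.43021922, -0.43313301]), 'moment': array([ 0.0614991 , -0.0514375 ,  0.05370351]), 'finger_force': 0.0, 'finger_gap': 93.53074768542247}
```

View pics/top0.png

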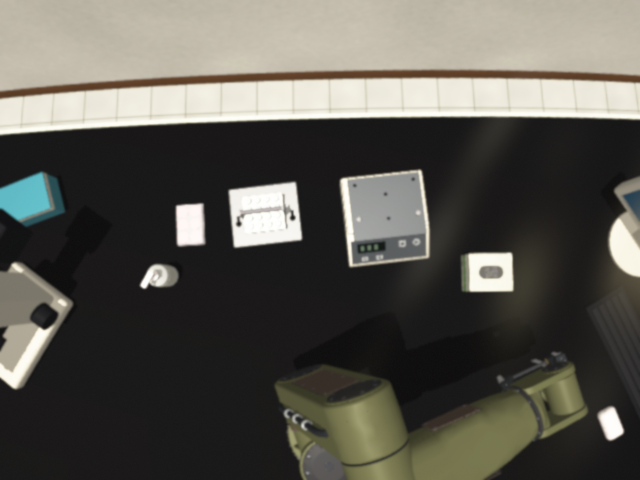

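View pics/scene0.png

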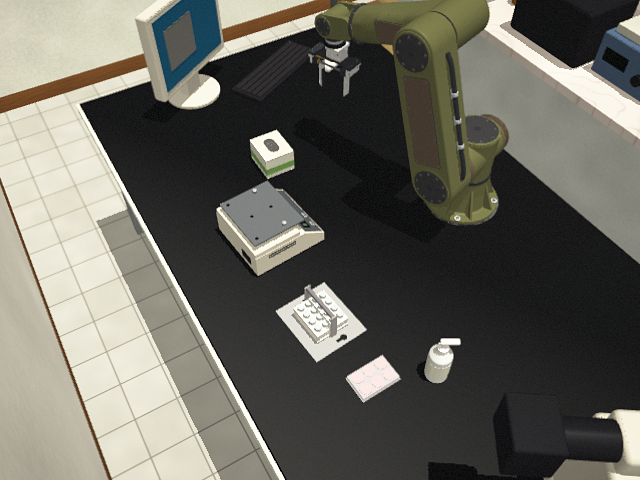

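The top view shows the carrier at about (265,214), the shaker at (387,218), the round start key near (416,242), the carton at (487,272), the well plate at (190,225) and the bottle at (163,275). The scene view shows the same layout. I'll enlarge both for the details.

```bash
cat > h.py <<'E'
import numpy as np,cv2
def dist(c): return np.array([c["k1"],0,0,0,0],float)
def ray(c,uv):
    p=cv2.undistortPoints(np.array(uv,float).reshape(-1,1,2),c["camera_matrix"],dist(c)).reshape(-1,2)
    d=np.c_[p,np.ones(len(p))]@c["T"][:3,:3].T
    return c["T"][:3,3],d
def onz(c,uv,z):
    o,d=ray(c,uv); return o+d*((z-o[2])/d[:,2])[:,None]
def proj(c,P):
    P=np.atleast_2d(np.array(P,float)); q=(P-c["T"][:3,3])@c["T"][:3,:3]
    q=q[:,:2]/q[:,2:]; q=q*(1+c["k1"]*(q**2).sum(1))[:,None]
    K=c["camera_matrix"]; return q*[K[0,0],K[1,1]]+[K[0,2],K[1,2]]
E
python3 - <<'E'
import numpy as np,cv2
t=np.load("top0.npz");s=np.load("scene0.npz")
a=cv2.resize(t["color"][160:275,220:310],None,fx=4.4,fy=4.4,interpolation=cv2.INTER_CUBIC)
b=cv2.resize(t["color"][160:275,340:432],None,fx=4.4,fy=4.4,interpolation=cv2.INTER_CUBIC)
cv2.imwrite("pics/topcrop.png",np.hstack([a,b])[:,:,::-1])
cv2.imwrite("pics/scenecrop.png",cv2.resize(s["color"][175:365,210:370],None,fx=3.1,fy=3.1,interpolation=cv2.INTER_CUBIC)[:,:,::-1])
E
```

```text
(no output)
```

View pics/topcrop.png

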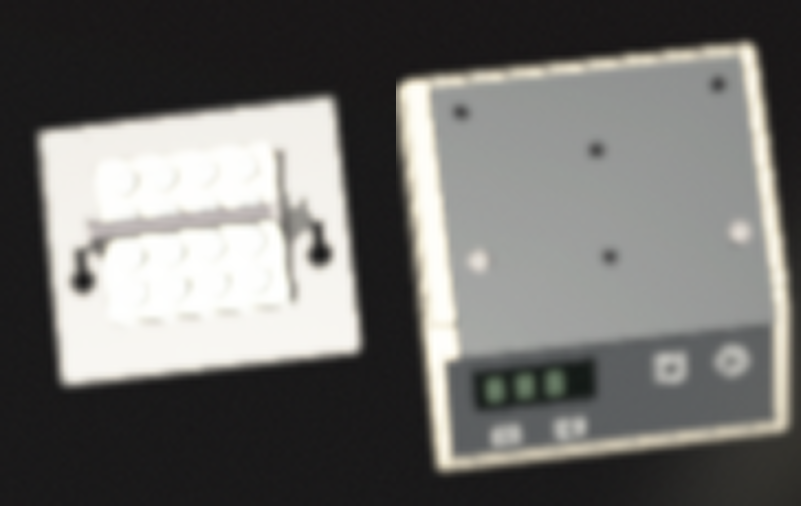

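View pics/scenecrop.png

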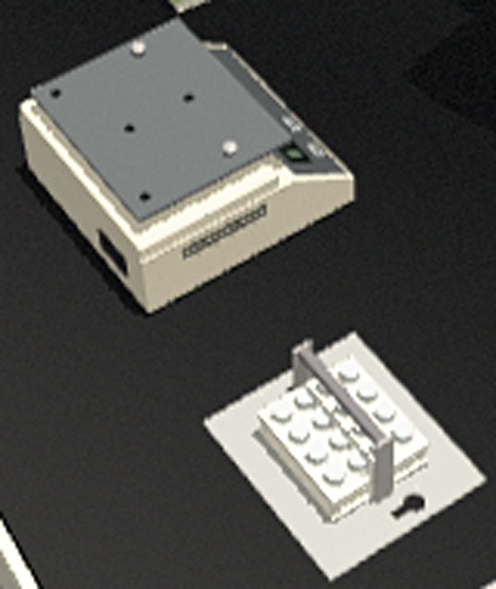

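The crops show studs at hstack pixels (478,261) and (739,232), and the plate's outline and both keyholes clearly. The start key (circle) is at (732,361) and the stop key (square) at (670,368). In the scene view all four plate corners and both studs are visible.

```bash
cat > m.py <<'E'
import numpy as np,cv2
from h import *
t=np.load("top0.npz");s=np.load("scene0.npz")
g=lambda c:cv2.cvtColor(c["color"],cv2.COLOR_RGB2GRAY)
tcrop=lambda x,y,x0:( (x+.5)/4.4-.5+x0,(y+.5)/4.4-.5+160)
scrop=lambda x,y:((x+.5)/3.1-.5+210,(y+.5)/3.1-.5+175)
def corners(c,pts):
    return cv2.cornerSubPix(g(c),np.array(pts,np.float32).reshape(-1,1,2),(4,4),(-1,-1),(3,50,.01)).reshape(-1,2)
def blob(c,p,dark=False,r=4):
    u,v=np.round(p).astype(int); w=g(c)[v-r:v+r+1,u-r:u+r+1].astype(float)
    w=(np.median(w)-w) if dark else (w-np.median(w)); w=np.clip(w-.25*w.max(),0,None)
    yy,xx=np.mgrid[-r:r+1,-r:r+1]; return np.array([u+(w*xx).sum()/w.sum(),v+(w*yy).sum()/w.sum()])
# order: (-x,+y),( -x,-y),(+x,-y),(+x,+y)
tc=corners(t,[tcrop(63,384,220),tcrop(361,351,220),tcrop(335,97,220),tcrop(38,131,220)])
sc=corners(s,[scrop(485,480),scrop(355,333),scrop(205,421),scrop(331,578)])
for n,c,k in(("top",t,tc),("scene",s,sc)):
    P=onz(c,k,4.)[:,:2]; e=np.linalg.norm(P-np.roll(P,-1,0),axis=1)
    ax=(P[2]+P[3]-P[0]-P[1]); ay=(P[0]+P[3]-P[1]-P[2])
    print(n,"plate ctr",P.mean(0).round(1),"edges",e.round(1),"yaw",np.arctan2(ax[1],ax[0]).round(4),np.arctan2(-ay[0],ay[1]).round(4))
x0=340-90*4.4/4.4
st=[blob(t,tcrop(478-396,261,340)),blob(t,tcrop(739-396,232,340))]
ss=[blob(s,scrop(230,148)),blob(s,scrop(138,47))]
for n,c,k in(("top",t,st),("scene",s,ss)):
    P=onz(c,k,144.)[:,:2]; d=P[0]-P[1]
    print(n,"studs",P.round(1).tolist(),"mid",P.mean(0).round(1),"len",np.linalg.norm(d).round(1),"yaw",np.arctan2(-d[0],d[1]).round(4))
# two-view triangulation of studs
for a,b in zip(st,ss):
    o1,d1=ray(t,a);o2,d2=ray(s,b);d1,d2=d1[0],d2[0]
    k=np.linalg.lstsq(np.c_[d1,-d2],o2-o1,rcond=None)[0];p,q=o1+k[0]*d1,o2+k[1]*d2
    print("tri",((p+q)/2).round(1),"gap",np.linalg.norm(p-q).round(1))
# keyhole wide ends (dark through to bench)
P=onz(t,[blob(t,tcrop(83,281,220),1),blob(t,tcrop(320,254,220),1)],3.)[:,:2];d=P[0]-P[1]
print("keyholes",P.round(1).tolist(),P.mean(0).round(1),np.linalg.norm(d).round(1),np.arctan2(-d[0],d[1]).round(4))
# shaker table corners, keys
kt=[tcrop(732-396,361,340),tcrop(670-396,368,340)]
print("keys@z66+3",onz(t,kt,95).round(1).tolist())
E
python3 m.py
```

```text
top plate ctr [668.8 187. ] edges [211.5 183.5 211.6 182.1] yaw 0.0912 0.0922
scene plate ctr [670.1 181.9] edges [212.2 180.5 211.4 180.1] yaw 0.0976 0.0899
top studs [[628.9, -95.5], [644.6, -265.1]] mid [ 636.8 -180.3] len 170.3 yaw 0.0922
scene studs [[631.6, -98.9], [647.1, -268.3]] mid [ 639.3 -183.6] len 170.0 yaw 0.0911
tri [630.5 -96.6 145.1] gap 4.1
tri [ 646.  -266.1  144.8] gap 3.7
keyholes [[643.9, 269.6], [659.3, 100.5]] [651.6 185. ] 169.8 0.0909
keys@z66+3 [[565.1, -265.9, 95.0], [561.3, -224.4, 95.0]]
```

```bash
python3 -m creep '0 0 -0.3 0 0 -0.0585;0 0 -0.3 0 0 -0.0585;0 0 0 0 0 -0.0585;0 0 0 0 0 -0.0585;0 0 0 0 0 -0.0585;0 0 0 0 0 -0.0585;0 0 0 0 0 -0.0585' 0 40
python3 -m creep '0.9 0.73 0 0 0 0;0.9 0.73 0 0 0 0;0.9 0.73 0 0 0 0;0.9 0.73 0 0 0 0;0.9 0.73 0 0 0 0;0.9 0.73 0 0 0 0;0.9 0.73 0 0 0 0;0.9 0.73 0 0 0 0;0.9 0.73 0 0 0 0;0.9 0.73 0 0 0 0;0.9 0.73 0 0 0 0;0.9 0.73 0 0 0 0;0.9 0.73 0 0 0 0;0.9 0.73 0 0 0 0;0.9 0.73 0 0 0 0;0.9 0.73 0 0 0 0;0.9 0.73 0 0 0 0;0.9 0.73 0 0 0 0;0 0 0 0 0 0;0 0 0 0 0 0'
```

```text
clock: 0.98
eef_pos: [202.3, -511.3, 229.1]
eef_rot: [-3.141, -0.001, 1.669]
wrist_force: [-0.0, 0.0, 0.2]
finger_gap: 93.6
finger_force: 0.0
clock: 3.48
eef_pos: [665.6, 181.9, 228.9]
eef_rot: [-3.141, 0.0, 1.663]
wrist_force: [-0.1, 0.3, -0.0]
finger_gap: 94.0
finger_force: 0.0
```

```bash
python3 -m creep '0.06 0.1 0.7 0 0 0;0 0 0.7 0 0 0;0 0 0.7 0 0 0;0 0 0.7 0 0 0;0 0 0.6 0 0 0;0 0 0.45 0 0 0;0 0 0 0 0 0;0 0 0 0 0 0' 0
python3 -m creep '0 0 0 0 0 0;0 0 0 0 0 0;0 0 0 0 0 0;0 0 0 0 0 0;0 0 0 0 0 0;0 0 0 0 0 0;0 0 0 0 0 0;0 0 0 0 0 0' 1 50
```

```text
clock: 4.47
eef_pos: [670.1, 185.0, 76.7]
eef_rot: [3.14, -0.0, 1.663]
wrist_force: [0.7, -0.2, 0.3]
finger_gap: 93.7
finger_force: 0.0
clock: 5.48
eef_pos: [669.6, 185.1, 75.4]
eef_rot: [-3.142, -0.0, 1.663]
wrist_force: [0.3, 0.3, 0.1]
finger_gap: 17.5
finger_force: 0.0
```

```bash
python3 -m creep '0 0 0 0 0 0;0 0 0 0 0 0;0 0 0 0 0 0;0 0 0 0 0 0' 1 50
python3 -m creep '0 0 -0.1 0 0 0;0 0 -0.3 0 0 0;0 0 -0.6 0 0 0;0 0 -0.8 0 0 0;0 0 -0.8 0 0 0;0 0 -0.8 0 0 0;0 0 -0.8 0 0 0;0 0 -0.6 0 0 0;0 0 0 0 0 0;0 0 0 0 0 0'
```

```text
clock: 5.98
eef_pos: [669.8, 185.1, 75.5]
eef_rot: [3.141, -0.0, 1.663]
wrist_force: [2.4, 0.4, -1.2]
finger_gap: 11.9
finger_force: 50.0
clock: 7.22
eef_pos: [669.3, 185.0, 266.1]
eef_rot: [-3.14, 0.0, 1.663]
wrist_force: [0.4, 0.2, -6.6]
finger_gap: 11.6
finger_force: 50.0
```

```bash
python3 -m creep '-0.3 -0.04 0 0 0 0;-0.6 -0.07 0 0 0 0;-0.8 -0.1 0 0 0 0;-0.8 -0.1 0 0 0 0;-0.8 -0.1 0 0 0 0;-0.8 -0.1 0 0 0 0;-0.8 -0.1 0 0 0 0;-0.8 -0.1 0 0 0 0;-0.8 -0.1 0 0 0 0;-0.8 -0.1 0 0 0 0;-0.8 -0.1 0 0 0 0;-0.55 -0.07 0 0 0 0;-0.3 -0.04 0.1 0 0 0;-0.1 0 0.4 0 0 0;0 0 0.3 0 0 0;0 0 0 0 0 0;0 0 0 0 0 0;0 0 0 0 0 0'
python3 - <<'E'
from cell import manip
import cv2,numpy as np
for n in ("top","scene"):
    c=manip.camera(n); np.savez(f"{n}1.npz",**c)
    if n=="top": a=cv2.resize(c["color"][150:275,335:440],None,fx=4.6,fy=4.6,interpolation=cv2.INTER_CUBIC)
    else: b=cv2.resize(c["color"][130:255,200:300],None,fx=3,fy=4.6,interpolation=cv2.INTER_CUBIC) if 0 else cv2.resize(c["color"][120:283,195:340],None,fx=575/163*0+2.15,fy=3.528*0+2.15,interpolation=cv2.INTER_CUBIC)
o=np.zeros((575,800,3),np.uint8); o[:a.shape[0],:a.shape[1]]=a; o[:b.shape[0],485:485+b.shape[1]]=b
cv2.imwrite("pics/hover.png",o[:,:,::-1]); print(manip.read_state()["eef_pos"],manip.read_state()["eef_rot"])
E
```

```text
clock: 9.48
eef_pos: [658.7, -179.2, 236.1]
eef_rot: [3.141, 0.0, 1.664]
wrist_force: [0.5, 0.5, -5.5]
finger_gap: 11.9
finger_force: 50.0
[ 658.58575373 -179.3315574   235.89437806] [3.14095442e+00 2.31939879e-04 1.66352109e+00]
```

View pics/hover.png

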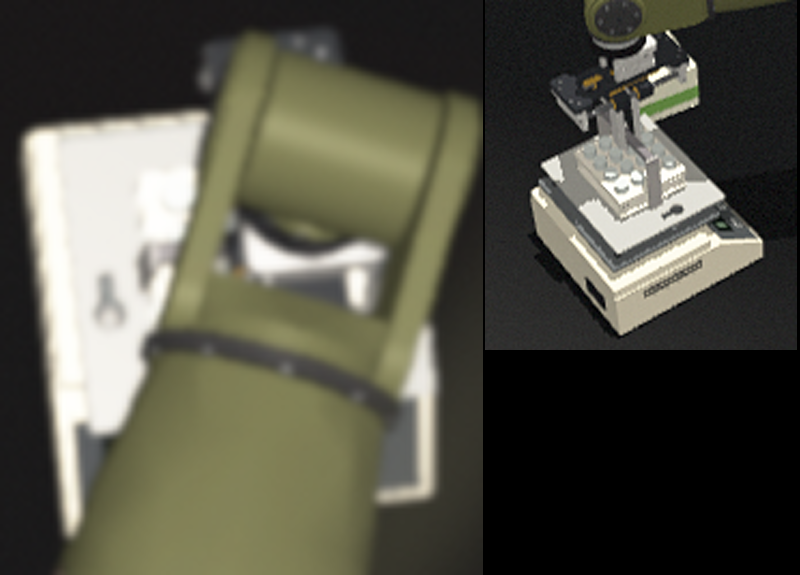

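The hover view shows the left stud as a bright spot inside the wide end at (108,318), roughly centred. The arm hides the right stud in the top view. In the scene view three plate corners are clear, at (545,163), (612,255) and (723,190). I'll use those to quantify the offset.

```bash
cat > m2.py <<'E'
from m import *
s1=np.load("scene1.npz");t1=np.load("top1.npz")
f=lambda x,y:(195+(x-485+.5)/2.15-.5,120+(y+.5)/2.15-.5)
k=corners(s1,[f(723,190),f(545,163),f(612,255)])  # (-x,+y),(+x,-y),(+x,+y)
P=onz(s1,k,164.5)[:,:2]; print("edges",np.linalg.norm(P[1]-P[2]).round(1),np.linalg.norm(P[0]-P[2]).round(1))
c=(P[0]+P[1])/2; d=P[2]-P[1]; d2=P[2]-P[0]
print("ctr scene",c.round(1),"yaw",np.arctan2(-d[0],d[1]).round(4),np.arctan2(d2[1],d2[0]).round(4))
Ps=onz(s,ss,144.)[:,:2].mean(0); a=.0917;R=np.array([[np.cos(a),-np.sin(a)],[np.sin(a),np.cos(a)]])
print("carrier in stud frame (scene)",(R.T@(c-Ps)).round(1),"want 20,0")
# top: left edge corners + keyhole
g4=lambda x,y:(335+(x+.5)/4.6-.5,150+(y+.5)/4.6-.5)
print("key area top px",g4(108,318),"stud px orig",st[0])
w=t1["color"][200:228,350:368].mean(2).astype(int)
print(w)
# expected wide end centre in top px, if carrier exactly at 20,0 with bias of top stud measurement
for z in (160.5,164.5):
    Pt=onz(t,st,144.)[:,:2][0]; print(z,proj(t,[*Pt,z]))
E
python3 m2.py | grep -v -E "^(tri|keyh|keys)"
```

```text
top plate ctr [668.8 187. ] edges [211.5 183.5 211.6 182.1] yaw 0.0912 0.0922
scene plate ctr [670.1 181.9] edges [212.2 180.5 211.4 180.1] yaw 0.0976 0.0899
top studs [[628.9, -95.5], [644.6, -265.1]] mid [ 636.8 -180.3] len 170.3 yaw 0.0922
scene studs [[631.6, -98.9], [647.1, -268.3]] mid [ 639.3 -183.6] len 170.0 yaw 0.0911
edges 211.2 180.5
ctr scene [ 658.3 -182.9] yaw 0.0932 0.1031
carrier in stud frame (scene) [19.  -1.1] want 20,0
key area top px (358.0869565217391, 218.73913043478262) stud px orig [358.18502739 218.92209373]
[[237 238 239 238 238 238 238 238 238 238 238 238 238 237 235 237 245 251]
 [236 238 239 239 238 239 238 238 238 238 238 238 238 238 237 237 239 241]
 [235 238 239 239 239 239 238 239 238 238 238 238 238 238 236 230 220 217]
 [236 238 239 239 239 239 239 239 238 238 238 238 238 237 233 217 187 189]
 [238 238 239 239 239 239 239 239 239 239 238 238 238 236 227 195 160 176]
 [239 237 239 239 239 239 239 239 239 239 238 238 237 233 216 171 141 169]
 [238 236 238 239 239 239 239 239 239 239 239 239 237 230 202 151 129 162]
 [240 237 239 239 239 239 238 237 
[... 913 characters left out ...]
89 215 234 240 240 240 238]
 [250 240 235 238 237 228 213 215 222 219 207 207 226 237 240 239 236 227]
 [251 243 235 238 240 235 228 225 225 225 223 226 235 239 239 235 224 199]
 [251 246 237 237 240 240 237 234 233 234 236 237 239 240 238 227 192 147]
 [252 249 238 237 241 241 241 240 239 240 240 241 241 240 235 213 154  96]
 [252 250 240 238 241 242 241 241 241 241 241 241 241 239 231 195 126  72]
 [252 250 241 238 241 242 242 242 241 241 241 241 241 239 226 177 109  70]
 [252 250 240 238 241 242 242 242 241 241 241 241 241 238 223 164  95  70]
 [252 250 240 237 241 242 242 242 242 241 241 241 241 239 225 169 103  73]]
160.5 [[358.55324269 218.14171285]]
164.5 [[358.64383496 217.94970829]]
```

```bash
python3 -m creep '0.01 0.012 0.1 0 0 0;0 0 0.1 0 0 0;0 0 0.1 0 0 0;0 0 0.05 0 0 0;0 0 0.05 0 0 0;0 0 0.05 0 0 0;0 0 0 0 0 0;0 0 0 0 0 0'
python3 -m creep '0 0 0.04 0 0 0;0 0 0.04 0 0 0;0 0 0.02 0 0 0;0 0 0 0 0 0;0 0 0 0 0 0'
```

```text
clock: 10.58
eef_pos: [658.9, -179.1, 217.6]
eef_rot: [3.141, 0.0, 1.663]
wrist_force: [0.5, 0.6, -5.9]
finger_gap: 11.6
finger_force: 50.0
clock: 11.2
eef_pos: [658.9, -179.0, 213.5]
eef_rot: [3.141, 0.0, 1.663]
wrist_force: [-0.5, 0.4, -5.4]
finger_gap: 11.3
finger_force: 50.0
```

Underside is now about 138 mm, below the head tops (144), with no contact. The heads went through.

```bash
python3 -m creep '0 0 0.04 0 0 0;0 0 0.03 0 0 0;0 0 0.02 0 0 0;0 0 0 0 0 0;0 0 0 0 0 0'
```

```text
clock: 11.82
eef_pos: [658.9, -179.0, 209.9]
eef_rot: [3.142, 0.0, 1.663]
wrist_force: [0.1, 0.2, -5.8]
finger_gap: 11.4
finger_force: 50.0
```

```bash
python3 -m creep '0 0 0.02 0 0 0;0 0 0.015 0 0 0;0 0 0 0 0 0;0 0 0 0 0 0'
```

```text
clock: 12.32
eef_pos: [659.0, -179.0, 209.5]
eef_rot: [3.14, 0.0, 1.663]
wrist_force: [-4.3, 2.0, 6.6]
finger_gap: 11.4
finger_force: 50.0
```

Contact: the plate is on the table. Now slide 18 mm.

```bash
python3 -m creep '0 -0.05 -0.01 0 0 0;0 -0.08 0 0 0 0;0 -0.08 0 0 0 0;0 -0.08 0 0 0 0;0 -0.08 0 0 0 0;0 -0.08 0 0 0 0;0 0 0 0 0 0;0 0 0 0 0 0'
```

```text
clock: 13.32
eef_pos: [641.2, -180.9, 209.5]
eef_rot: [3.14, 0.001, 1.663]
wrist_force: [2.4, -0.4, 5.8]
finger_gap: 11.4
finger_force: 50.0
```

```bash
python3 -m creep '0 -0.02 0 0 0 0;0 -0.02 0 0 0 0;0 0 0 0 0 0;0 0 0 0 0 0'
```

```text
clock: 13.82
eef_pos: [640.1, -180.9, 209.6]
eef_rot: [3.139, 0.001, 1.663]
wrist_force: [6.1, -1.4, 6.2]
finger_gap: 11.3
finger_force: 50.0
```

```bash
python3 -m creep '0 -0.02 0 0 0 0;0 -0.02 0 0 0 0;0 0 0 0 0 0;0 0 0 0 0 0'
```

```text
clock: 14.32
eef_pos: [638.6, -181.1, 209.6]
eef_rot: [3.139, 0.001, 1.663]
wrist_force: [6.7, -0.6, 5.0]
finger_gap: 11.1
finger_force: 50.0
```

```bash
python3 -m creep '0 -0.02 0 0 0 0;0 -0.02 0 0 0 0;0 0 0 0 0 0;0 0 0 0 0 0'
```

```text
clock: 14.82
eef_pos: [637.3, -181.2, 209.8]
eef_rot: [3.138, 0.001, 1.663]
wrist_force: [9.1, -0.8, 6.6]
finger_gap: 11.7
finger_force: 50.0
```

```bash
python3 -m creep '0 -0.025 0 0 0 0;0 -0.025 0 0 0 0;0 0 0 0 0 0;0 0 0 0 0 0'
```

```text
clock: 15.32
eef_pos: [636.1, -181.4, 210.5]
eef_rot: [3.135, 0.002, 1.664]
wrist_force: [12.8, -0.8, 7.3]
finger_gap: 11.4
finger_force: 50.0
```

```bash
python3 -m creep '0 0.025 0 0 0 0;0 0.02 0 0 0 0;0 0 0 0 0 0;0 0 0 0 0 0'
```

```text
clock: 15.82
eef_pos: [637.1, -181.3, 209.9]
eef_rot: [3.138, 0.001, 1.663]
wrist_force: [7.4, -1.4, 6.9]
finger_gap: 11.5
finger_force: 50.0
```

```bash
python3 -m creep '0 0 0 0 0 0;0 0 0 0 0 0;0 0 0 0 0 0;0 0 0 0 0 0;0 0 0 0 0 0;0 0 0 0 0 0' 0.5 20
python3 -m creep '0 0 -0.1 0 0 0;0 0 -0.3 0 0 0;0 0 -0.5 0 0 0;0 0 -0.7 0 0 0;0 0 -0.7 0 0 0;0.8 0 -0.3 0 0 0;0.8 0 0 0 0 0;0.8 0 0 0 0 0;0.8 0 0 0 0 0;0.8 0 0 0 0 0;0.8 0 0 0 0 0;0.8 0 0 0 0 0;0 0 0 0 0 0' 
python3 - <<'E'
from cell import manip
import cv2,numpy as np
for n in ("top","scene"):
    c=manip.camera(n); np.savez(f"{n}2.npz",**c)
    if n=="top": a=cv2.resize(c["color"][150:275,335:440],None,fx=4.6,fy=4.6,interpolation=cv2.INTER_CUBIC)
    else: b=cv2.resize(c["color"][120:283,195:340],None,fx=2.15,fy=2.15,interpolation=cv2.INTER_CUBIC)
o=np.zeros((575,800,3),np.uint8); o[:a.shape[0],:a.shape[1]]=a; o[:b.shape[0],485:485+b.shape[1]]=b
cv2.imwrite("pics/rel.png",o[:,:,::-1]); print(manip.read_state()["joints"])
E
```

```text
clock: 16.58
eef_pos: [636.0, -181.1, 208.8]
eef_rot: [-3.141, -0.0, 1.663]
wrist_force: [0.5, 0.7, -0.3]
finger_gap: 46.7
finger_force: 0.0
clock: 18.2
eef_pos: [615.2, 43.6, 313.9]
eef_rot: [3.14, -0.0, 1.666]
wrist_force: [-0.9, -0.3, 0.3]
finger_gap: 46.7
finger_force: 0.0
[ 8.15706086e-03  4.04496038e-01  1.13532107e+00 -1.87523009e-04
  1.60103781e+00 -8.45823418e-02]
```

View pics/rel.png

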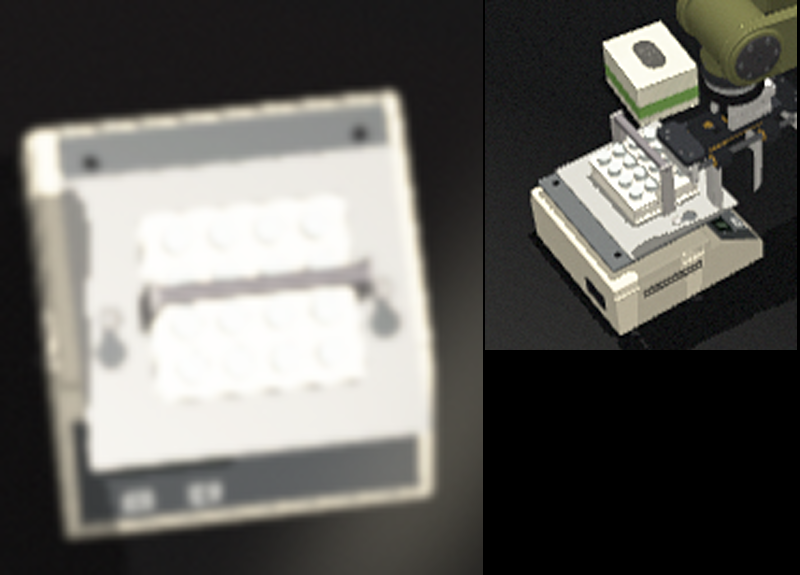

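The picture shows the studs at the slots' narrow ends, (110,320) and (382,290). The plate lies square over the table, with its front corners at (90,470) and (418,433). Next I check that with numbers and start the regrasp pose.

```bash
cat > m3.py <<'E'
from m import *
t2=np.load("top2.npz");s2=np.load("scene2.npz")
g4=lambda x,y:(335+(x+.5)/4.6-.5,150+(y+.5)/4.6-.5)
f=lambda x,y:(195+(x-485+.5)/2.15-.5,120+(y+.5)/2.15-.5)
a=.0917;R=np.array([[np.cos(a),-np.sin(a)],[np.sin(a),np.cos(a)]])
k=corners(t2,[g4(90,470),g4(418,433),g4(388,147)]);P=onz(t2,k,138.)[:,:2];c=(P[0]+P[2])/2
print("TOP2",c.round(1),[np.linalg.norm(P[i]-P[i+1]).round(1) for i in(0,1)],"in stud",(R.T@(c-onz(t,st,144.)[:,:2].mean(0))).round(1))
k=corners(s2,[f(737,205),f(628,255),f(563,172)]);P=onz(s2,k,138.)[:,:2];c=(P[0]+P[2])/2
print("SC2",c.round(1),[np.linalg.norm(P[i]-P[i+1]).round(1) for i in(0,1)],"in stud",(R.T@(c-onz(s,ss,144.)[:,:2].mean(0))).round(1))
E
python3 m3.py | grep 2\ 
python3 -m creep '0 0 0 0 0 0.0557;0 0 0 0 0 0.0557;0 0 0 0 0 0.0557;0 0 0 0 0 0.0557;0 0 0 0 0 0.0557;0 0 0 0 0 0.0557;0 0 0 0 0 0.0557;0 0 0 0 0 0.0557;0 0 0 0 0 0.0557;0 0 0 0 0 0' 1 20
python3 -m creep '-0.36 0.77 0 0 0 0;-0.36 0.77 0 0 0 0;-0.36 0.77 0.1 0 0 0;-0.36 0.77 0.1 0 0 0;-0.36 0.77 0.1 0 0 0;-0.36 0.77 0.1 0 0 0;-0.36 0.77 0.1 0 0 0;-0.36 0.77 0.2 0 0 0;-0.36 0.77 0.3 0 0 0;-0.36 0.77 0.3 0 0 0;0 0 0 0 0.0444 0;0 0 0 0 0.0444 0;0 0 0 0 0.0445 0;0 0 0 0 0.0445 0;0 0 0 0 0 0;0 0 0 0 0 0'
python3 -c "
from cell import manip
print(manip.read_state()['joints'])"
```

```text
top plate ctr [668.8 187. ] edges [211.5 183.5 211.6 182.1] yaw 0.0912 0.0922
scene plate ctr [670.1 181.9] edges [212.2 180.5 211.4 180.1] yaw 0.0976 0.0899
TOP2 [ 636.2 -176.6] [np.float64(205.8), np.float64(179.4)] in stud [-0.2  3.7]
SC2 [ 637.9 -184. ] [np.float64(178.8), np.float64(217.2)] in stud [-1.5 -0.3]
clock: 19.55
eef_pos: [615.4, 40.8, 313.1]
eef_rot: [3.141, -0.0, 0.088]
wrist_force: [-0.0, 0.6, -0.0]
finger_gap: 0.4
finger_force: 0.0
clock: 21.55
eef_pos: [499.2, -278.1, 261.4]
eef_rot: [3.14, -0.557, 0.091]
wrist_force: [-0.2, -0.1, -0.0]
finger_gap: 0.4
finger_force: 0.0
[-0.76312361  0.0849212   1.7414058   0.49618622  0.98623601  0.5086558 ]
```

```bash
python3 -m creep '-0.5 -0.035 0.5 0 0 0;-0.54 0 0.5 0 0 0;0 0 0.6 0 0 0;0 0 0.6 0 0 0;0 0 0.6 0 0 0;0 0 0.6 0 0 0;0 0 0.6 0 0 0;0 0 0.3 0 0 0;0 0 0 0 0 0;0 0 0 0 0 0'
python3 - <<'E'
from cell import manip
import cv2,numpy as np
c=manip.camera("scene");t=manip.camera("top")
a=cv2.resize(c["color"][150:280,220:360],None,fx=4,fy=4,interpolation=cv2.INTER_CUBIC)
cv2.imwrite("pics/press.png",a[:,:,::-1]); s=manip.read_state()
p=s["eef_pos"];key=np.array([566,-270.5,75])
from scipy.spatial.transform import Rotation as r
print(p,s["eef_rot"],"remaining tool",(r.from_euler("xyz",s["eef_rot"]).as_matrix().T@(key-p)).round(1))
E
```

```text
clock: 22.8
eef_pos: [554.8, -271.5, 93.7]
eef_rot: [3.141, -0.559, 0.089]
wrist_force: [0.4, 0.3, 0.1]
finger_gap: 0.4
finger_force: 0.0
[ 554.67112353 -271.59120127   93.86184858] [ 3.14052139 -0.559367    0.08898734] remaining tool [-0.4 -0.1 22. ]
```

View pics/press.png

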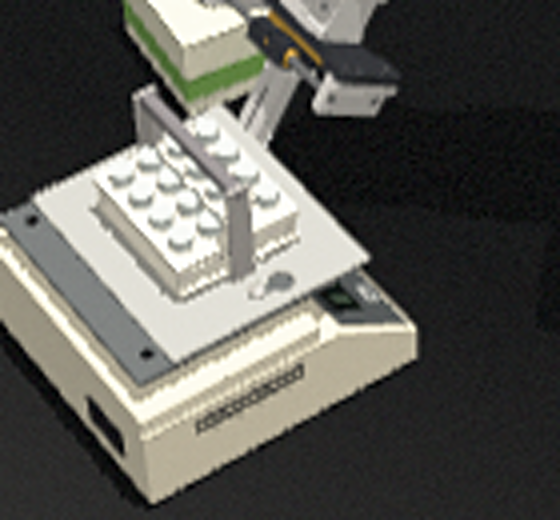

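The tool clears the plate and handle, with the fingers at about (265,110) going down in front of the carrier. Now the press, in small steps.

```bash
python3 -m creep '0 0 0.15 0 0 0;0 0 0.15 0 0 0;0 0 0.1 0 0 0;0 0 0.05 0 0 0;0 0 0 0 0 0;0 0 0 0 0 0'
```

```text
clock: 23.65
eef_pos: [564.1, -270.5, 77.8]
eef_rot: [3.141, -0.559, 0.088]
wrist_force: [-0.6, 0.4, -0.8]
finger_gap: -0.1
finger_force: 0.0
```

```bash
python3 -m creep '0 0 0.025 0 0 0;0 0 0.025 0 0 0;0 0 0 0 0 0;0 0 0 0 0 0'
```

```text
clock: 24.15
eef_pos: [565.2, -270.4, 76.0]
eef_rot: [3.142, -0.559, 0.088]
wrist_force: [-0.7, -0.8, 1.0]
finger_gap: 0.4
finger_force: 0.0
```

```bash
python3 -m creep '0 0 0.025 0 0 0;0 0 0.015 0 0 0;0 0 0 0 0 0;0 0 0 0 0 0'
```

```text
clock: 24.65
eef_pos: [566.0, -270.3, 74.6]
eef_rot: [-3.142, -0.559, 0.088]
wrist_force: [-0.4, 0.3, -0.4]
finger_gap: 0.6
finger_force: 0.0
```

```bash
python3 -m creep '0 0 0.02 0 0 0;0 0 0.01 0 0 0;0 0 0 0 0 0;0 0 0 0 0 0'
```

```text
clock: 25.15
eef_pos: [566.7, -270.3, 73.7]
eef_rot: [3.142, -0.559, 0.088]
wrist_force: [-2.9, 0.4, 3.9]
finger_gap: 0.6
finger_force: 2.1
```

Contact at about 4.9 N. I go a little further and hold.

```bash
python3 -m creep '0 0 0.02 0 0 0;0 0 0.02 0 0 0;0 0 0 0 0 0'
```

```text
clock: 25.52
eef_pos: [567.3, -270.3, 72.9]
eef_rot: [3.141, -0.559, 0.089]
wrist_force: [-14.0, 2.5, 15.4]
finger_gap: 0.6
finger_force: 10.3
```

```bash
python3 -m creep '0 0 -0.01 0 0 0;0 0 0 0 0 0;0 0 0 0 0 0;0 0 0 0 0 0'; python3 -m creep '0 0 -0.2 0 0 0;0 0 -0.5 0 0 0;0 0 -0.8 0 0 0;0 0 -0.9 0 0 0;0 0 -0.9 0 0 0;0 0 -0.9 0 0 0;-0.5 0 -0.5 0 0 0;-0.5 0 0 0 0 0;0 0 0 0 0 0;0 0 0 0 0 0'
python3 - <<'E'
from cell import manip
import cv2,numpy as np
c=manip.camera("scene")
cv2.imwrite("pics/end.png",cv2.resize(c["color"][150:280,220:360],None,fx=4,fy=4,interpolation=cv2.INTER_CUBIC)[:,:,::-1])
E
```

```text
clock: 26.02
eef_pos: [567.2, -270.2, 73.0]
eef_rot: [3.141, -0.559, 0.089]
wrist_force: [-11.0, 2.6, 10.1]
finger_gap: 0.5
finger_force: 7.0
clock: 27.28
eef_pos: [434.7, -282.1, 211.1]
eef_rot: [3.141, -0.559, 0.088]
wrist_force: [-0.1, -0.6, 1.0]
finger_gap: 0.3
finger_force: 0.0
```

View pics/end.png

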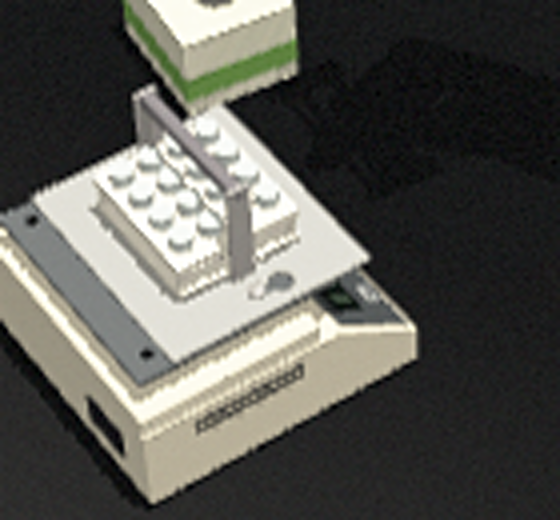

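The carrier has not moved and the arm is clear.

```bash
python3 -c "
from cell import manip
print(manip.sign_off())"
```

```text
the job is handed in; nothing more can be done
None
```

The carrier is locked home under both stud heads and released. I pressed the start key to its stop (about 20 N at peak), held it for about half a second and came clear, then handed the job in at about 27 s; the hand-in gave no verdict.

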